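# Draw the green dose card from the capped carousel

## Task

Turn the clear cap of the round carousel by its black knob until its orange-rimmed opening is centred over the green-headed dose card, slide that card straight up through the opening by its top edge, and stand it upright, fully down, in the free slot of the checking rack, the one with the green end flags. Leave all the other cards, the bottles and the rest of the counter where they are.

Things in the scene. Friction and masses are not known exactly. Their poses are not given: they have to be found in the camera images.
- carousel: fixed round holder, dark grey base disc 236 mm wide, 12 mm thick; origin: centre of its underside (z = 0), z up. Slots along own x centred at own (x, y) = (-49.5, 49.5), (-49.5, -49.5), (49.5, -49.5) mm; no slot at (49.5, 49.5). Slot: grey U channels, inside 57 mm (x) by 9 mm (y), z = 12 to 60 mm. Each holds a card, z = 12 to 102 mm. The clear cap lies above
- cap (a joint): cap angle about the carousel's axis, rad, growing anticlockwise seen from above. 0: opening over the place without a slot; +1.571: over slot (-49.5, 49.5); -1.571: over slot (49.5, -49.5); +3.142 or -3.142: over slot (-49.5, -49.5). Stops at -3.4 and +3.4: no full turns. Light friction (0.05 N m); stays where left
- cap_opening (a point): centre of the opening in the cap, at its top face (z = 111 mm). The cap is a clear disc 244 mm wide, underside at z = 106, 4 mm over the cards; its one opening is a round hole 80 mm wide with an orange rim, centred 70 mm from the axis. Cards show through the cap but pass, as do fingers, only through the opening. x axis: from the carousel's axis to the opening
- cap_knob (a point): centre of the black grip bar on the cap, on the carousel's axis, z = 123 mm. Bar 44 mm long, 14 mm wide, 24 mm tall (z = 111 to 135 mm); its length is the point's x axis, which points at the opening (orange mark at that end). Pinch it across its width from above and turn
- green_card_center (a point): centre of the green-headed dose card, 45 mm above its bottom edge. Rigid upright card 54 mm long (own x), 90 mm tall (z), thin (own y): white panel 6 mm thick with silver blisters 8 mm over all, green header (upper 20 mm) 9 mm thick; 30 to 65 g. Starts in any of the carousel's three slots, own x along the carousel's x. Either way round is the same
- green_card: the same green-headed card; origin at the middle of its bottom edge, axes as at its centre
- rack: fixed checking rack: wooden base 112 mm (x) by 150 mm (y) by 12 mm, origin at the centre of its underside (z = 0), z up; three slots along own x at own y = -45, 0, 45 mm: aluminium U channels to z = 54 mm, flared mouths to z = 64 mm, inside 60 mm long and 11 mm wide. Two hold cards (tops at z = 102 mm), one is free
- tag: pair of green upright flags (each 12 x 30 x 40 mm, z = 12 to 52 mm) at the ends of the free slot, own x = -47.5 and 47.5 mm; origin at the centre of that slot's floor (z = 12 mm), x along the slot, z up. A card fully down in the slot has its centre 45 mm above this origin
- blue_card_center (a point): centre (half-way up, half-way along, mid thickness) of the dose card with a blue header, in the carousel at the start in any of its three slots. Same size and axes as the green card. Must stay where it is
- yellow_card_center (a point): centre (half-way up, half-way along, mid thickness) of the dose card with a yellow header, in the carousel at the start in any of its three slots. Same size and axes as the green card. Must stay where it is
- red_card_center (a point): centre (half-way up, half-way along, mid thickness) of the dose card with a red header, in one of the two occupied slots of the checking rack. Same size and axes as the green card. Must stay where it is
- white_card_center (a point): centre (half-way up, half-way along, mid thickness) of the dose card with a white header, in one of the two occupied slots of the checking rack. Same size and axes as the green card. Must stay where it is
- vial_a: loose amber vial with white cap, 32 mm across, 70 mm tall, between carousel and rack; origin at its underside's centre. Not to be disturbed
- jar: loose white jar with blue cap, 40 mm across, 55 mm tall, between carousel and rack; origin at its underside's centre. Not to be disturbed
- vial_b: loose amber vial with white cap, 32 mm across, 70 mm tall, on the robot's side of the carousel; origin at its underside's centre. Not to be disturbed
- bottle_far: loose white pill bottle with green cap, 56 mm across, 110 mm tall, beyond the carousel; origin at its underside's centre. Not to be disturbed
- bottle_side: loose white pill bottle with red cap, 60 mm across, 130 mm tall, left of the carousel; origin at its underside's centre. Not to be disturbed
- carton: loose white carton with a magenta band, 45 x 65 x 85 mm tall, beyond the rack; origin at its underside's centre. Not to be disturbed
- calculator: loose black calculator lying flat, 130 x 70 x 14 mm, right of the rack; origin at its underside's centre. Not to be disturbed
Mind the look-alikes: they are no part of the job. There is more than one size of the carousel; the job needs the larger.

How it is judged:
By the outcome, as a careful person would: the job done as asked, in the order asked, and still so for the second after the job is handed in, with the robot touching nothing.
It also fails if it takes over 72 s, if anything falls off the work surface, if the arm or the gripper's body presses on something with over 40 N, if the wrist force passes 120 N, or if a joint passes its speed limit or range.

## Robot

A 7-joint arm with a two-finger parallel gripper is mounted at the origin on the work surface. World frame = base frame: x ahead of the robot, y to its left, z up, the work surface at z = 0. Lengths are in m, angles in rad, forces in N, time in s.
With the tool pointing down it reaches from about 0.4 to 0.9 m from the base axis. Payload 5.6 kg.
Tool frame: the origin (TCP) lies midway between the tips of the shut fingers; the grasp point (between the pads) lies robot.tcp_to_grasp behind it (robot.tcp_to_grasp is the distance from the TCP to the grasp point, in m); y points along the fingers, z is the direction in which the jaws open and shut, and the axes are right-handed (so a half turn about y gives the same grasp; the last joint's range is limited). The gripper opens to 92 mm and grips with 3 to 60 N. Pads are 20 mm wide; open, the fingers measure 128 mm over their backs; the gripper's body (75 mm by 189 mm) begins 69 mm behind the grasp point.
Start: joints at [-1.296, 0.468, -0.012, 1.603, 0.006, 1.071, -0.056], TCP at [0.203, 0.617, 0.215] pointing down, gripper open.
Joint ranges: [-2.53, 2.53], [-0.31, 2.02], [-1.57, 1.55], [0.28, 2.44], [-1.29, 4.43], [0.15, 1.84], [-2.92, 2.92]. Speed limits (rad/s): [2.57, 2.57, 3.14, 3.14, 3.14, 3.14, 3.14].

## Interface

Orientations are given as a rotation vector (axis times angle).
In Python, from cell import monitor, optics, robot, finder gives the robot as it stands.
- The arm moves only by the tool apply_moves, never from a script. Its argument "moves" is a list of rows, each a list of 3 entries, a list of its own where there are three numbers: the shift along the tool's x, y, z in cm, then the turn, a rotation vector about the tool's x, y, z in degrees, then the closure, from 0 (fully open) to 1 (shut). In form: [[[tx, ty, tz], [ax, ay, az], grip], ...]. A call has exactly 10 rows; each row shifts and turns the commanded pose from where the row before left it, along the tool's axes as they then stand; what a row does not reach is not made up. A row lasts 1/12 s, in which the tool goes at most 41.7 mm and 7.16 degrees, less where a joint would pass 70% of its speed; a pose out of reach is approached as far as the arm can. A call with a gripper value outside its range is refused whole. The fingers move at their own pace and stop on an object; "newtons" is the grip in N (left out, the last holds). Time passes only in rows, so rows that do not move let the fingers close, or fill a call up. It gives the time, the measured TCP pose, the force and the opening at its end, in the units of the state.
- monitor.sense(): the state, without advancing time (a new reading comes with each control period).
- optics.capture(name): name is "side" or "top" or "wrist"; returns (picture, depth): 384x512x3 uint8, red, green, blue; 384x512 float32, m along the optical axis (not along the pixel's ray), 0 where there is no reading.
- optics.calibration(name): a dict with "mtx" (3x3 intrinsics, pixels), "k1" (the pictures are not rectified: a ray, as slopes to the right and down, at radius r is drawn at 1 + k1 r^2 times it, then the intrinsics apply), "R" (3x3) and "t" (3): a world point X has camera coordinates R X + t; the wrist camera has in their place "mount" (4x4, takes a point from camera to tool coordinates, whose origin is the TCP and whose axes are the tool frame's). Camera axes: x right, y down, z forward; pixel columns grow to the right and rows downward; lengths in m; the calibration is good to about 2 mm. A picture is of the moment at which its call begins: read the wrist's pose just before it. calibration takes no time and is no camera call.
- robot.sign_off(): hands the job in, once; it reports no verdict.
Trained networks look in the newest picture that a camera, given by its name, has taken for a name from the list of things; names that differ only in an ending like _2 or _b are one class to them, and where a whole thing is asked for, a point or a joint stands for the part that bears it (a point fixed in the world has none). Each returns a list of dicts, best first, with "conf" (0 to 1); they miss things now and then, are a little off and sometimes report something else, mostly with a low value. They report only what shows in the picture. A call takes as long as a camera call. They do not tell look-alikes from the thing itself.
- finder.boxes_of(camera, thing): "centre" ([x, y, z] in m, in world coordinates, good to about 4 mm: the middle of the surface that is visible of it).
- finder.trace(camera, thing): "pixels" (384x512 bool, what is visible of it).
The state is a dict: "time_s": time; "qpos": joint angles; "qvel": joint speeds; "joint_efforts": joint torques, N m; "tcp_pos": TCP position; "ee_rot": TCP orientation; "force": force on the tool from outside, world axes, zero at the start; "moment": the same for the moment, N m; "width": finger opening in m.
Only numpy, scipy, OpenCV 4.12 (cv2) and the standard library are available. Lean on these libraries where they do the work, as an engineer would, in place of code of your own. Each camera call takes 0.05 s, during which the arm holds its last target. There are 200 camera calls.

## Working session

There is one attempt and no reset: what is moved stays moved. The work goes in short steps, Python scripts to look and compute and a tool call to move; the robot and the scene stay as the last step left them, time stands still between calls to the robot, and variables do not carry over. Pictures are saved under pics/ and viewed, about 8 in all and at most 12, crops included, and the job is handed in when it is done.

Besides the shell and the picture viewer there is one more tool, called after ">>>" as name([rows], argument=value, ...), one row to a line, values as JSON. apply_moves: Moves the arm, as the interface text tells. Its arguments: {"type":"object","properties":{"moves":{"type":"array","items":{"type":"array"}},"newtons":{"type":"number"}},"required":["moves"]}

```bash
ls; mkdir -p pics
cat > h.py <<'E'
import numpy as np, cv2
from cell import monitor, optics, robot, finder
from scipy.spatial.transform import Rotation as Rn
def save(p,n): cv2.imwrite(f'pics/{n}.png',cv2.cvtColor(p,cv2.COLOR_RGB2BGR))
def cam(name,s=None):
    c=optics.calibration(name)
    if 'R' in c: R=np.array(c['R']);t=np.array(c['t'])
    else:
        M=np.array(c['mount']);A=Rn.from_rotvec(s['ee_rot']).as_matrix()
        Rw=A@M[:3,:3];o=A@M[:3,3]+np.array(s['tcp_pos']);R=Rw.T;t=-R@o
    return np.array(c['mtx']),c['k1'],R,t
def rays(C,uv):
    K,k1,R,t=C;uv=np.atleast_2d(uv).astype(float)
    d=np.c_[(uv[:,0]-K[0,2])/K[0,0],(uv[:,1]-K[1,2])/K[1,1]];u=d.copy()
    for _ in range(10): u=d/(1+k1*(u**2).sum(1,keepdims=True))
    return np.c_[u,np.ones(len(u))]
def onz(C,uv,z):
    K,k1,R,t=C;r=rays(C,uv)@R;o=-R.T@t
    return o+r*((z-o[2])/r[:,2])[:,None]
def atd(C,uv,dep):
    K,k1,R,t=C;return (rays(C,uv)*np.asarray(dep)[:,None]-t)@R
def proj(C,X):
    K,k1,R,t=C;x=np.atleast_2d(X)@R.T+t;x=x[:,:2]/x[:,2:]
    x=x*(1+k1*(x**2).sum(1,keepdims=True));return x@K[:2,:2].T+K[:2,2]
E
python3 - <<'E'
from h import *
s=monitor.sense();print(s, robot.tcp_to_grasp)
for n in('top','side'):
    p,d=optics.capture(n);save(p,n);np.save(n+'_d',d)
    print(n,optics.calibration(n))
    for th in ['carousel','cap_opening','cap_knob','green_card','blue_card_center','yellow_card_center','rack','tag','vial_a','jar','bottle_far','bottle_side','carton']:
        for b in finder.boxes_of(n,th)[:4]: print(n,th,round(b['conf'],2),np.round(b['centre'],3))
E
```

```text
pics
{'time_s': 0.0, 'qpos': array([-1.29601734,  0.46838239, -0.01157499,  1.60360393,  0.00600324,
        1.07138315, -0.05630115]), 'qvel': array([-5.91302644e-04, -4.14075527e-04,  1.44293776e-04, -1.29592507e-03,
        8.38649992e-04,  1.02102056e-03,  8.63521031e-05]), 'joint_efforts': array([ 4.01743620e-06, -5.20589983e+01, -1.23053000e-02, -2.43752986e+01,
       -5.66125300e-02,  1.74780877e-02,  1.70654471e-04]), 'tcp_pos': array([0.20300282, 0.61688646, 0.2136451 ]), 'ee_rot': array([-1.55810286,  0.24963163, -0.24941235]), 'force': array([ 0.87840848, -0.26667822,  0.14490231]), 'moment': array([ 0.01318691, -0.02734381,  0.06385501]), 'width': 0.09175387170027631} 0.0187
top {'mtx': array([[449.1343626 ,   0.        , 260.59588608],
       [  0.        , 449.1343626 , 192.81615752],
       [  0.        ,   0.        ,   1.        ]]), 'k1': -0.13529851041164617, 'R': array([[-0.00597603, -0.99987945,  0.01433058],
       [-0.99782156,  0.00502097, -0.06577929],
       [ 0.0656994 , -0.01469246, -0.99773129]]), 't': array([0.0200355 , 0.48924829, 1.44460745])}
top car
[... 1242 characters left out ...]
.258 0.415 0.078]
side green_card 0.26 [0.501 0.13  0.114]
side blue_card_center 0.73 [ 0.557 -0.375  0.014]
side yellow_card_center 0.54 [0.371 0.182 0.044]
side rack 0.63 [ 0.558 -0.271  0.01 ]
side rack 0.5 [ 0.578 -0.199  0.078]
side tag 0.59 [0.665 0.134 0.069]
side tag 0.57 [ 0.537 -0.292  0.037]
side vial_a 0.73 [0.371 0.184 0.044]
side vial_a 0.57 [ 0.487 -0.034  0.043]
side jar 0.57 [ 0.564 -0.044  0.036]
side jar 0.2 [ 0.678 -0.28   0.062]
side bottle_far 0.92 [0.667 0.133 0.068]
side bottle_far 0.7 [0.507 0.162 0.114]
side bottle_side 0.72 [0.509 0.157 0.113]
side bottle_side 0.58 [0.521 0.327 0.118]
side bottle_side 0.35 [0.372 0.182 0.042]
side carton 0.56 [ 0.679 -0.281  0.058]
```

Run:
```python
import cv2,numpy as np
a=cv2.imread('pics/top.png');b=cv2.imread('pics/side.png')
cv2.imwrite('pics/top2.png',cv2.resize(a,(768,576),interpolation=cv2.INTER_CUBIC))
cv2.imwrite('pics/side2.png',cv2.resize(b,(768,576),interpolation=cv2.INTER_CUBIC))
```

```text
(no output)
```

View pics/top2.png

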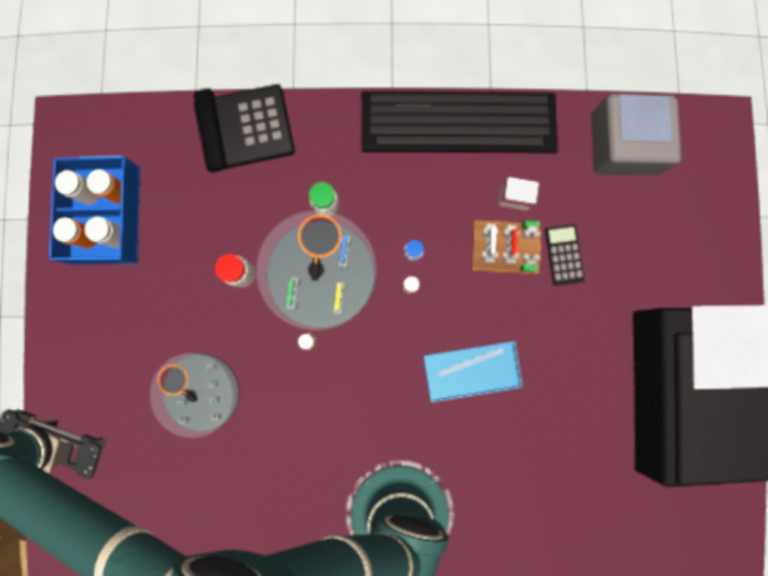

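View pics/side2.png

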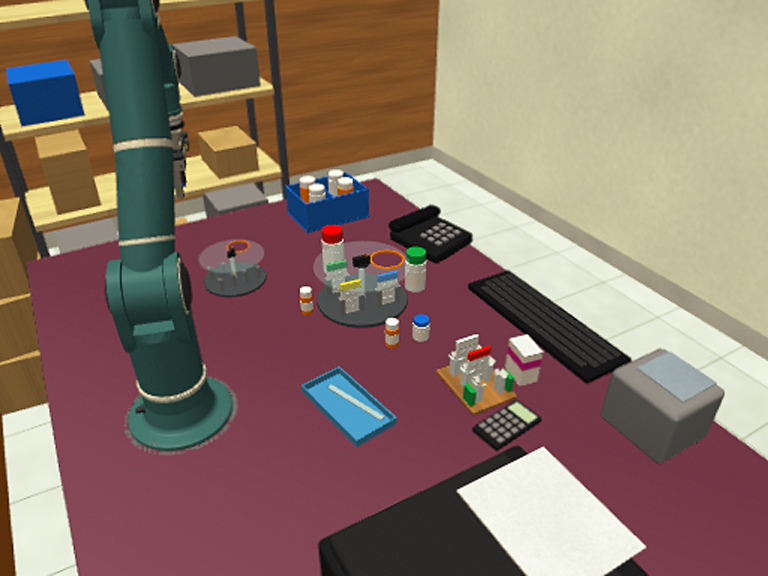

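Two carousels: the small one at (192,395) px and the large at (318,270) px in the enlarged top view. The large one (244 mm cap, three dose cards, next to the bottles) is the one meant. The free rack slot is the rightmost, with green flags at (531,227) and (531,267).

Run:
```python
from h import *
p=cv2.imread('pics/top.png');C=cam('top');hsv=cv2.cvtColor(p,cv2.COLOR_BGR2HSV).astype(int)
H,S,V=hsv[...,0],hsv[...,1],hsv[...,2]
yy,xx=np.mgrid[:384,:512]
def seg(m,box,z,nm):
    x0,x1,y0,y1=box;m=m&(xx>=x0)&(xx<x1)&(yy>=y0)&(yy<y1);uv=np.c_[xx[m],yy[m]]
    if len(uv)<5: print(nm,'none');return
    P=onz(C,uv,z)[:,:2];c=P.mean(0);w,v=np.linalg.eigh(np.cov(P.T));a=v[:,1]*np.sign(v[0,1])
    print(nm,len(uv),'c',np.round(c,4),'mid',np.round((P.min(0)+P.max(0))/2,4),'ext',np.round(np.ptp(P,axis=0),3),'yaw',np.degrees(np.arctan2(a[1],a[0])).round(1));return c
B=(172,252,140,220)
g=seg((H>45)&(H<90)&(S>70),(185,205,180,210),.102,'green')
b=seg((H>100)&(H<125)&(S>70),(220,240,150,185),.102,'blue')
y=seg((H>22)&(H<35)&(S>90),(215,235,185,212),.102,'yellow')
print('centre',(g+b)/2)
o=seg((H>5)&(H<20)&(S>110)&(V>120),(195,232,140,173),.111,'ring')
k=seg((V<45),(198,225,170,190),.135,'knob')
f=(H>45)&(H<90)&(S>70)
f1=seg(f,(345,362,143,160),.052,'flagA');f2=seg(f,(345,362,170,185),.052,'flagB')
seg((H<8)&(S>170)&(V>110),(335,348,145,180),.102,'red')
x=np.zeros(0)
top=p[135:225,165:260];cv2.imwrite('pics/cropA.png',cv2.resize(np.hstack([top,p[135:225,290:385]]),None,fx=4,fy=4,interpolation=cv2.INTER_CUBIC))
```

```text
green 58 c [0.4811 0.2261] mid [0.4811 0.2257] ext [0.049 0.012] yaw -6.1
blue 61 c [0.5668 0.117 ] mid [0.5683 0.1183] ext [0.053 0.012] yaw -6.3
yellow 57 c [0.4702 0.1278] mid [0.4699 0.1275] ext [0.052 0.012] yaw -7.2
centre [0.52393829 0.17154551]
ring 200 c [0.5949 0.1661] mid [0.5923 0.1638] ext [0.09  0.086] yaw 8.0
knob 14 c [0.5203 0.1656] mid [0.5207 0.1703] ext [0.024 0.018] yaw -11.6
flagA 42 c [ 0.628  -0.2822] mid [ 0.6271 -0.2826] ext [0.013 0.03 ] yaw -83.3
flagB 42 c [ 0.5326 -0.2773] mid [ 0.5331 -0.2772] ext [0.013 0.029] yaw -89.9
red 47 c [ 0.5798 -0.2364] mid [ 0.5828 -0.2357] ext [0.047 0.01 ] yaw -2.8
```

View pics/cropA.png

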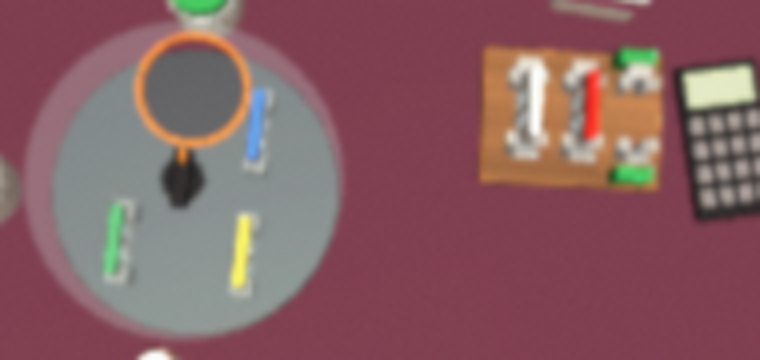

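```bash
cat >> h.py <<'E'
def go(pos,zyaw=None,q=True):
    """print remaining shift in tool axes (cm) and turn about tool axes (deg); zyaw: world yaw of tool z, mod 180"""
    s=monitor.sense();A=Rn.from_rotvec(s['ee_rot']).as_matrix();p=np.array(s['tcp_pos'])
    cur=np.degrees(np.arctan2(A[1,2],A[0,2]))
    print('t',round(s['time_s'],2),'p',p.round(4),'zyaw',cur.round(2),'y-axis',A[:,1].round(3),'w',round(s['width'],4),'F',np.round(s['force'],1),'q',np.round(s['qpos'],2))
    print('shift cm (tool, current)',(100*A.T@(np.array(pos)-p)).round(2))
    if zyaw is not None:
        for k in(-1,0,1):
            z=np.radians(zyaw+180*k);B=np.array([[0,0,0]]*3,float);Z=np.array([np.cos(z),np.sin(z),0]);Y=np.array([0,0,-1.]);B=np.c_[np.cross(Y,Z),Y,Z]
            print('  turn to',zyaw+180*k,np.degrees(Rn.from_matrix(A.T@B).as_rotvec()).round(1),'shift in target frame',(100*B.T@(np.array(pos)-p)).round(2))
E
python3 -c "
from h import *
go([.524,.1715,.24],85.4)"
```

```text
t 1.4 p [0.2031 0.6175 0.2146] zyaw 71.79 y-axis [ 0.  0. -1.] w 0.092 F [ 1.2 -0.4  0.5] q [-1.3   0.47 -0.01  1.6   0.01  1.07 -0.06]
shift cm (tool, current) [ 44.42  -2.54 -32.34]
  turn to -94.6 [ -0.  166.4  -0. ] shift in target frame [-35.56  -2.54  41.88]
  turn to 85.4 [ -0.  -13.6   0. ] shift in target frame [ 35.56  -2.54 -41.88]
  turn to 265.4 [ -0.  166.4  -0. ] shift in target frame [-35.56  -2.54  41.88]
```

>>> apply_moves([
  [[2.96,-0.4,-2.16],[0,0,0],0],
  [[2.96,-0.4,-2.16],[0,0,0],0],
  [[2.96,-0.4,-2.16],[0,0,0],0],
  [[2.96,-0.4,-2.16],[0,0,0],0],
  [[2.96,-0.2,-2.16],[0,0,0],0],
  [[2.96,-0.2,-2.16],[0,0,0],0],
  [[2.96,-0.2,-2.16],[0,0,0],0],
  [[2.96,-0.2,-2.16],[0,0,0],0],
  [[2.96,-0.2,-2.16],[0,0,0],0],
  [[2.96,0,-2.16],[0,0,0],0],
])

```text
time_s: 2.23
tcp_pos: [0.4178, 0.3184, 0.2414]
ee_rot: [-1.555, 0.249, -0.25]
force: [0.1, -0.3, -0.3]
width: 0.0919
```

>>> apply_moves([
  [[2.96,0,-2.16],[0,0,0],0],
  [[2.96,0,-2.16],[0,0,0],0],
  [[2.96,0,-2.16],[0,0,0],0],
  [[2.96,0,-2.16],[0,0,0],0],
  [[2.96,0,-2.16],[0,0,0],0],
  [[0,0,0],[0,7,0],0],
  [[0,0,0],[0,7,0],0],
  [[0,0,0],[0,7,0],0],
  [[0,0,0],[0,7,0],0],
  [[0,0,0],[0,7,0],0],
])

```text
time_s: 3.07
tcp_pos: [0.5237, 0.1708, 0.2407]
ee_rot: [-1.445, 0.729, -0.729]
force: [0.3, -0.7, -0.9]
width: 0.0917
```

>>> apply_moves([
  [[0,0,0],[0,7,0],0],
  [[0,0,0],[0,7,0],0],
  [[0,0,0],[0,7,0],0],
  [[0,0,0],[0,7,0],0],
  [[0,0,0],[0,7,0],0],
  [[0,0,0],[0,7,0],0],
  [[0,0,0],[0,7,0],0],
  [[0,0,0],[0,7,0],0],
  [[0,0,0],[0,7,0],0],
  [[0,0,0],[0,7,0],0],
])

```text
time_s: 3.9
tcp_pos: [0.5236, 0.171, 0.2407]
ee_rot: [-0.872, 1.626, -1.626]
force: [0.5, 0.0, 0.1]
width: 0.0919
```

>>> apply_moves([
  [[0,0,0],[0,7,0],0],
  [[0,0,0],[0,7,0],0],
  [[0,0,0],[0,7,0],0],
  [[0,0,0],[0,7,0],0],
  [[0,0,0],[0,7,0],0],
  [[0,0,0],[0,7,0],0],
  [[0,0,0],[0,7,0],0],
  [[0,0,0],[0,7,0],0],
  [[0,0,0],[0,5.4,0],0],
  [[0,0,0],[0,0,0],0],
])

```text
time_s: 4.73
tcp_pos: [0.5236, 0.171, 0.2406]
ee_rot: [-0.09, -2.179, 2.179]
force: [-0.6, 0.3, -0.9]
width: 0.0919
```

Run:
```python
from h import *
go([.524,.1715,.24],85.4)
s=monitor.sense();p,d=optics.capture('wrist');save(p,'w1');np.save('w1_d',d)
C=cam('wrist',s);np.savez('w1c',K=C[0],k=C[1],R=C[2],t=C[3]);print('cam pos',(-C[2].T@C[3]).round(3),C[2].round(2))
for n in['cap_knob','cap_opening','green_card_center']:
    for b in finder.boxes_of('wrist',n)[:3]: print(n,round(b['conf'],2),np.round(b['centre'],4))
```

```text
t 4.73 p [0.5236 0.171  0.2406] zyaw -94.73 y-axis [ 0. -0. -1.] w 0.0919 F [-0.6  0.3 -0.9] q [-0.98  0.32  0.75  1.86 -0.25  1.06 -1.79]
shift cm (tool, current) [-0.04  0.06 -0.05]
  turn to -94.6 [-0.  -0.1 -0. ] shift in target frame [-0.04  0.06 -0.05]
  turn to 85.4 [  0.  179.9  -0. ] shift in target frame [0.04 0.06 0.05]
  turn to 265.4 [-0.  -0.1 -0. ] shift in target frame [-0.04  0.06 -0.05]
cam pos [0.599 0.166 0.411] [[-0.08 -1.    0.  ]
 [-0.96  0.08  0.27]
 [-0.27  0.02 -0.96]]
cap_knob 0.82 [0.2775 0.36   0.0795]
cap_opening 0.92 [0.2783 0.3603 0.0766]
cap_opening 0.57 [0.529  0.1724 0.1104]
```

View pics/w1.png

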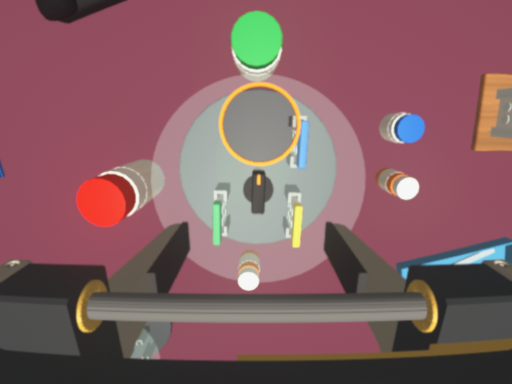

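The close view shows the knob at (259,192) between the fingers, the opening at (260,124), and the green header at (217,224), blue at (304,144) and yellow at (297,225).

```bash
cat > seg.py <<'E'
from h import *
def segs(fn,C,rois):
    p=cv2.imread(fn);h=cv2.cvtColor(p,cv2.COLOR_BGR2HSV).astype(int);H,S,V=h[...,0],h[...,1],h[...,2];yy,xx=np.mgrid[:384,:512]
    M=dict(green=(H>45)&(H<90)&(S>70),blue=(H>100)&(H<125)&(S>110),yellow=(H>22)&(H<35)&(S>110),orange=(H>5)&(H<20)&(S>130)&(V>130),black=(V<40),red=(H<6)&(S>190)&(V>110))
    out={}
    for nm,col,z,(x0,x1,y0,y1) in rois:
        m=M[col]&(xx>=x0)&(xx<x1)&(yy>=y0)&(yy<y1)
        uv=np.c_[xx[m],yy[m]].astype(np.float32)
        if len(uv)<8: print(nm,'none');continue
        if col=='orange': (cx,cy),_,_=cv2.fitEllipse(cv2.convexHull(uv).astype(np.float32)); c=onz(C,[[cx,cy]],z)[0,:2]; print(nm,c.round(4)); out[nm]=c;continue
        P=onz(C,uv,z)[:,:2].astype(np.float32);r=cv2.minAreaRect(P*1000);bx=cv2.boxPoints(r);e=[bx[1]-bx[0],bx[2]-bx[1]];l=max(e,key=np.linalg.norm)
        yaw=np.degrees(np.arctan2(l[1],l[0]));yaw=(yaw+90)%180-90
        out[nm]=np.array(r[0])/1000;print(nm,len(uv),'c',out[nm].round(4),'mean',P.mean(0).round(4),'size mm',np.round(r[1],1),'yaw',yaw.round(1))
    return out
E
python3 - <<'E'
from seg import *
z=np.load('w1c.npz');C=(z['K'],float(z['k']),z['R'],z['t'])
o=segs('pics/w1.png',C,[('green','green',.102,(205,232,190,250)),('blue','blue',.102,(290,315,110,175)),('yellow','yellow',.102,(285,310,190,255)),('ring','orange',.111,(212,306,76,168)),('knob','black',.135,(248,272,168,218)),('mark','orange',.135,(252,266,170,188))])
print('axis',(o['green']+o['blue'])/2)
E
```

```text
green 333 c [0.4809 0.2246] mean [0.4812 0.2247] size mm [ 8.7 56.1] yaw -7.3
blue 306 c [0.5667 0.1171] mean [0.5667 0.1168] size mm [ 8.2 51.2] yaw -6.2
yellow 326 c [0.4691 0.1279] mean [0.4694 0.1279] size mm [ 9.8 53.8] yaw -6.3
ring [0.5949 0.1624]
knob none
mark [0.5386 0.1697]
axis [0.52380116 0.17084338]
```

>>> apply_moves([
  [[0,3,0],[0,1.6,0],0],
  [[0,3,0],[0,0,0],0],
  [[0,3,0],[0,0,0],0.3],
  [[0,2,0],[0,0,0],0.5],
  [[0,1.0,0],[0,0,0],0.5],
  [[0,0.3,0],[0,0,0],0.6],
  [[0,0,0],[0,0,0],1],
  [[0,0,0],[0,0,0],1],
  [[0,0,0],[0,0,0],1],
  [[0,0,0],[0,0,0],1],
], newtons=20)

```text
time_s: 5.77
tcp_pos: [0.5245, 0.1713, 0.1189]
ee_rot: [-0.119, -2.168, 2.165]
force: [-0.6, 0.6, -0.7]
width: 0.0408
```

```bash
python3 -c "
from h import *
go([.5238,.1708,.117],38.5)"
```

```text
t 5.77 p [0.5245 0.1713 0.1189] zyaw -96.19 y-axis [ 0.002  0.001 -1.   ] w 0.0408 F [-0.6  0.6 -0.7] q [-0.9   0.48  0.66  1.96 -0.4   0.83 -1.69]
shift cm (tool, current) [0.06 0.19 0.06]
  turn to -141.5 [ 0.1 45.3 -0.1] shift in target frame [0.   0.19 0.08]
  turn to 38.5 [-1.000e-01 -1.347e+02 -2.000e-01] shift in target frame [-0.    0.19 -0.08]
  turn to 218.5 [ 0.1 45.3 -0.1] shift in target frame [0.   0.19 0.08]
```

>>> apply_moves([
  [[0,0.1,0],[0,0,0],1],
  [[0,0,0],[0,0,0],1],
  [[0,0,0],[0,0,0],1],
  [[0,0,0],[0,0,0],1],
  [[0,0,0],[0,0,0],1],
  [[0,0,0],[0,0,0],1],
  [[0,0,0],[0,-2,0],1],
  [[0,0,0],[0,-4,0],1],
  [[0,0,0],[0,-4,0],1],
  [[0,0,0],[0,-5,0],1],
])

```text
time_s: 6.6
tcp_pos: [0.5236, 0.1696, 0.1167]
ee_rot: [-0.168, 2.139, -2.142]
force: [-2.3, -4.7, 3.9]
width: 0.0137
```

```bash
python3 -c "
from h import *
go([.5238,.1708,.117],38.5);print(monitor.sense()['moment'])"
```

```text
t 6.6 p [0.5236 0.1696 0.1167] zyaw -81.08 y-axis [-0.001 -0.001 -1.   ] w 0.0137 F [-2.3 -4.7  3.9] q [-0.84  0.47  0.6   1.96 -0.36  0.82 -1.46]
shift cm (tool, current) [-0.04 -0.03 -0.11]
  turn to -141.5 [-0.1 60.4  0. ] shift in target frame [ 0.08 -0.03 -0.09]
  turn to 38.5 [ 0.000e+00 -1.196e+02  1.000e-01] shift in target frame [-0.08 -0.03  0.09]
  turn to 218.5 [-0.1 60.4  0. ] shift in target frame [ 0.08 -0.03 -0.09]
[-1.12351726  0.49555409 -0.06713672]
```

>>> apply_moves([
  [[0,0,0.1],[0,-6,0],1],
  [[0,0,0],[0,-6,0],1],
  [[0,0,0],[0,-6,0],1],
  [[0,0,0],[0,-6,0],1],
  [[0,0,0],[0,-6,0],1],
  [[0,0,0],[0,-6,0],1],
  [[0,0,0],[0,-6,0],1],
  [[0,0,0],[0,-6,0],1],
  [[0,0,0],[0,-6,0],1],
  [[0,0,0],[0,-6,0],1],
])

```text
time_s: 7.43
tcp_pos: [0.5234, 0.1699, 0.1167]
ee_rot: [-1.014, 1.474, -1.473]
force: [-1.7, -2.8, 3.6]
width: 0.0141
```

>>> apply_moves([
  [[0,0,0],[0,-6,0],1],
  [[0,0,0],[0,-6,0],1],
  [[0,0,0],[0,-6,0],1],
  [[0,0,0],[0,-6,0],1],
  [[0,0,0],[0,-6,0],1],
  [[0,0,0],[0,-6,0],1],
  [[0,0,0],[0,-6,0],1],
  [[0,0,0],[0,-6,0],1],
  [[0,0,0],[0,-6,0],1],
  [[0,0,0],[0,-5,0],1],
])

```text
time_s: 8.27
tcp_pos: [0.5231, 0.1698, 0.1167]
ee_rot: [-1.453, 0.709, -0.707]
force: [-2.7, -1.8, 3.7]
width: 0.0139
```

Run:
```python
from h import *
go([.5238,.1708,.117],38.5);print(monitor.sense()['moment'])
```

```text
t 8.27 p [0.5231 0.1698 0.1167] zyaw 38.04 y-axis [-0.002  0.    -1.   ] w 0.0139 F [-2.7 -1.8  3.7] q [-0.45  0.42  0.1   1.93 -0.06  0.79  0.34]
shift cm (tool, current) [-0.03 -0.03  0.11]
  turn to -141.5 [1.000e-01 1.795e+02 1.000e-01] shift in target frame [ 0.03 -0.03 -0.11]
  turn to 38.5 [ 0.1 -0.5 -0.1] shift in target frame [-0.03 -0.03  0.11]
  turn to 218.5 [1.000e-01 1.795e+02 1.000e-01] shift in target frame [ 0.03 -0.03 -0.11]
[-0.53719623  0.52642148 -0.08900933]
```

>>> apply_moves([
  [[0,0,0],[0,0,0],0.65],
  [[0,0,0],[0,0,0],0.65],
  [[0,0,0],[0,0,0],0.65],
  [[0,0,0],[0,0,0],0.65],
  [[0,-1,0],[0,0,0],0.65],
  [[0,-3,0],[0,0,0],0.65],
  [[0,-4,0],[0,0,0],0.65],
  [[0,-2,0],[0,-6,0],0.65],
  [[0,0,0],[0,-7,0],0.65],
  [[0,0,0],[0,-7,0],0.65],
])

```text
time_s: 9.1
tcp_pos: [0.525, 0.1707, 0.2195]
ee_rot: [-1.523, 0.433, -0.439]
force: [-0.2, -0.2, -1.3]
width: 0.0323
```

>>> apply_moves([
  [[0,0,0],[0,-7,0],0.65],
  [[0,0,0],[0,-7,0],0.65],
  [[0,0,0],[0,-7,0],0.65],
  [[0,0,0],[0,-4.5,0],0.65],
  [[0,0,0],[0,0,0],0.65],
  [[0,0,0],[0,0,0],0.65],
  [[0,0,0],[0,0,0],0.65],
  [[0,0,0],[0,0,0],0.65],
  [[0,0,0],[0,0,0],0.65],
  [[0,0,0],[0,0,0],0.65],
])

```text
time_s: 9.93
tcp_pos: [0.5238, 0.17, 0.2166]
ee_rot: [-1.569, 0.092, -0.093]
force: [1.1, -0.7, -0.5]
width: 0.0321
```

Run:
```python
from h import *
go([.481,.225,.2],83.5)
s=monitor.sense();p,d=optics.capture('wrist');save(p,'w2')
C=cam('wrist',s);np.savez('w2c',K=C[0],k=C[1],R=C[2],t=C[3])
print(proj(C,[[.481,.2248,.102],[.4801,.2255,.111],[.5238,.1708,.135]]).round())
```

```text
t 9.93 p [0.5238 0.17   0.2166] zyaw 83.25 y-axis [ 0. -0. -1.] w 0.0321 F [ 1.1 -0.7 -0.5] q [-0.35  0.3  -0.02  1.85  0.01  1.    1.07]
shift cm (tool, current) [-4.89  1.66  4.96]
  turn to -96.5 [ -0.  179.8   0. ] shift in target frame [ 4.87  1.66 -4.98]
  turn to 83.5 [ 0.  -0.2  0. ] shift in target frame [-4.87  1.66  4.98]
  turn to 263.5 [ -0.  179.8   0. ] shift in target frame [ 4.87  1.66 -4.98]
[[303. 147.]
 [305. 147.]
 [256. 201.]]
```

View pics/w2.png

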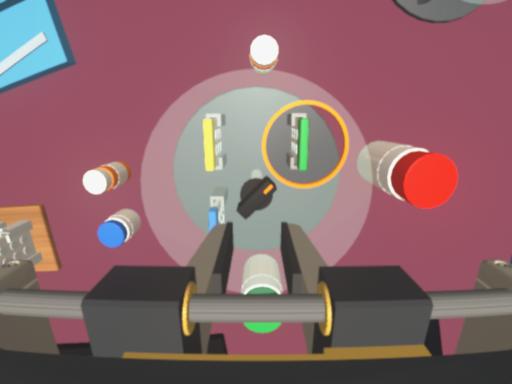

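The ring at (306,144) now surrounds the green header at (304,145). I'll measure both.

Run:
```python
from seg import *
z=np.load('w2c.npz');C=(z['K'],float(z['k']),z['R'],z['t'])
o=segs('pics/w2.png',C,[('green','green',.102,(294,312,112,176)),('yellow','yellow',.102,(200,220,112,176)),('ring','orange',.111,(258,352,96,190))])
a=o['ring']-np.array([.5238,.1708]);b=o['green']-np.array([.5238,.1708]);print([ (np.degrees(np.arctan2(v[1],v[0])),np.hypot(*v)) for v in(a,b)])
go([*o['green'],.2],83.5)
```

```text
green 529 c [0.4787 0.2249] mean [0.478  0.2251] size mm [10.7 53.4] yaw -6.2
yellow 466 c [0.4678 0.1283] mean [0.4674 0.1283] size mm [ 9.6 52.4] yaw -6.4
ring [0.4812 0.2226]
[(np.float64(129.45559981256156), np.float64(0.06704877953288099)), (np.float64(129.8433402589815), np.float64(0.07040310133710127))]
t 9.98 p [0.5238 0.17   0.2166] zyaw 83.27 y-axis [ 0. -0. -1.] w 0.0319 F [ 0.2 -0.2 -0.2] q [-0.35  0.3  -0.02  1.85  0.01  1.    1.07]
shift cm (tool, current) [-5.12  1.66  4.92]
  turn to -96.5 [ -0.  179.8   0. ] shift in target frame [ 5.1   1.66 -4.94]
  turn to 83.5 [ 0.  -0.2  0. ] shift in target frame [-5.1   1.66  4.94]
  turn to 263.5 [ -0.  179.8   0. ] shift in target frame [ 5.1   1.66 -4.94]
```

>>> apply_moves([
  [[-2.5,0,2.5],[0,-0.3,0],0.65],
  [[-2.5,0,2.45],[0,0,0],0.65],
  [[0,2,0],[0,0,0],0.65],
  [[0,3,0],[0,0,0],0.65],
  [[0,3,0],[0,0,0],0.65],
  [[0,1,0],[0,0,0],0.65],
  [[0,0,0],[0,0,0],0.65],
  [[0,0,0],[0,0,0],0.65],
  [[0,0,0],[0,0,0],0.65],
  [[0,0,0],[0,0,0],0.65],
])

```text
time_s: 10.82
tcp_pos: [0.481, 0.2253, 0.1283]
ee_rot: [-1.567, 0.086, -0.09]
force: [0.2, -0.1, 0.5]
width: 0.0322
```

Run:
```python
from h import *
go([.480,.225,.075],83.6)
s=monitor.sense();p,d=optics.capture('wrist');save(p,'w3');C=cam('wrist',s)
np.savez('w3c',K=C[0],k=C[1],R=C[2],t=C[3])
A=Rn.from_rotvec(s['ee_rot']).as_matrix();print(proj(C,[s['tcp_pos'],[.48,.225,.102]]).round())
```

```text
t 10.82 p [0.481  0.2253 0.1283] zyaw 83.57 y-axis [ 0.003  0.001 -1.   ] w 0.0322 F [ 0.2 -0.1  0.5] q [-0.45  0.38 -0.06  1.97  0.03  0.79  0.93]
shift cm (tool, current) [-0.11  5.33 -0.05]
  turn to -96.4 [ -0.2 180.   -0.2] shift in target frame [0.1  5.33 0.04]
  turn to 83.6 [-0.1 -0.   0.2] shift in target frame [-0.1   5.33 -0.04]
  turn to 263.6 [ -0.2 180.   -0.2] shift in target frame [0.1  5.33 0.04]
[[254. 236.]
 [254. 221.]]
```

View pics/w3.png

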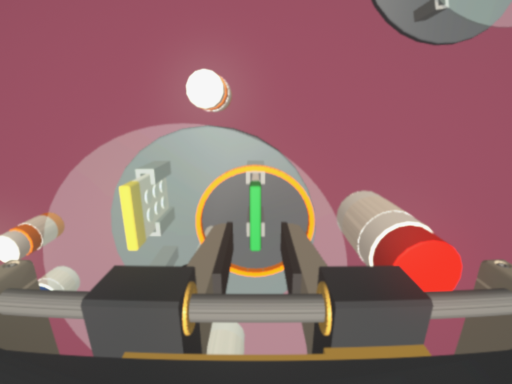

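The header at (255,217) sits centred between the fingers and inside the ring, so I'll descend and grip.

>>> apply_moves([
  [[-0.05,1.5,0],[0,0,0],0.65],
  [[0,1.5,0],[0,0,0],0.65],
  [[0,1.2,0],[0,0,0],0.65],
  [[0,0.8,0],[0,0,0],0.65],
  [[0,0.2,0],[0,0,0],0.65],
  [[0,0,0],[0,0,0],1],
  [[0,0,0],[0,0,0],1],
  [[0,0,0],[0,0,0],1],
  [[0,0,0],[0,0,0],1],
  [[0,0,0],[0,0,0],1],
], newtons=20)

```text
time_s: 11.7
tcp_pos: [0.4798, 0.2252, 0.0753]
ee_rot: [-1.568, 0.087, -0.089]
force: [0.6, 0.5, 2.8]
width: 0.0088
```

```bash
python3 -c "
from h import *
go([.480,.225,.075],83.6)"
```

```text
t 11.7 p [0.4798 0.2252 0.0753] zyaw 83.59 y-axis [ 0.001  0.001 -1.   ] w 0.0088 F [0.6 0.5 2.8] q [-0.46  0.46 -0.06  2.    0.04  0.68  0.92]
shift cm (tool, current) [ 0.02  0.03 -0.02]
  turn to -96.4 [-1.0e-01  1.8e+02 -1.0e-01] shift in target frame [-0.02  0.03  0.02]
  turn to 83.6 [-0.1 -0.   0.1] shift in target frame [ 0.02  0.03 -0.02]
  turn to 263.6 [-1.0e-01  1.8e+02 -1.0e-01] shift in target frame [-0.02  0.03  0.02]
```

>>> apply_moves([
  [[0,-0.5,0],[0,0,0],1],
  [[0,-1,0],[0,0,0],1],
  [[0,-1.5,0],[0,0,0],1],
  [[0,-2,0],[0,0,0],1],
  [[0,-2,0],[0,0,0],1],
  [[0,-2,0],[0,0,0],1],
  [[0,-2,0],[0,0,0],1],
  [[0,-2,0],[0,0,0],1],
  [[0,-2,0],[0,0,0],1],
  [[0,-2,0],[0,0,0],1],
])

```text
time_s: 12.53
tcp_pos: [0.4791, 0.2247, 0.2466]
ee_rot: [-1.569, 0.087, -0.088]
force: [0.6, -0.6, -0.7]
width: 0.0088
```

Run:
```python
from h import *
go([.5803,-.2798,.245],87.1)
for n in ('side',):
    p,d=optics.capture(n);save(p[80:300,150:420],'s2')
p=cv2.imread('pics/s2.png');cv2.imwrite('pics/s2.png',cv2.resize(p,None,fx=2.5,fy=2.5,interpolation=cv2.INTER_CUBIC))
```

```text
t 12.53 p [0.4791 0.2247 0.2466] zyaw 83.59 y-axis [ 0.001  0.    -1.   ] w 0.0088 F [ 0.6 -0.6 -0.7] q [-0.45  0.23 -0.06  1.86  0.02  1.05  0.94]
shift cm (tool, current) [ 15.69   0.15 -49.01]
  turn to -92.9 [-1.000e-01  1.765e+02 -0.000e+00] shift in target frame [-12.66   0.16  49.88]
  turn to 87.1 [-0.  -3.5  0. ] shift in target frame [ 12.66   0.16 -49.88]
  turn to 267.1 [-1.000e-01  1.765e+02 -0.000e+00] shift in target frame [-12.66   0.16  49.88]
```

View pics/s2.png

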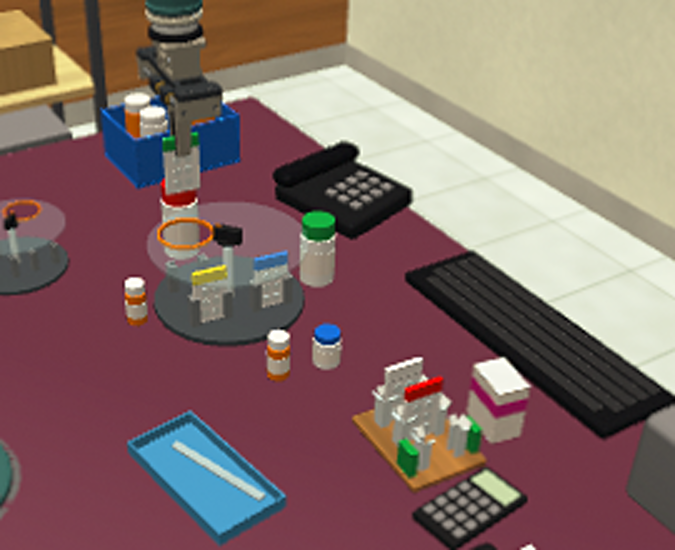

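The card is clear of the cap, hanging at (182,165). Next is the traverse to the rack.

>>> apply_moves([
  [[0,0,0],[0,-3.5,0],1],
  [[0.4,0,-1.5],[0,0,0],1],
  [[0.9,0,-3.5],[0,0,0],1],
  [[0.9,0,-3.5],[0,0,0],1],
  [[0.9,0,-3.5],[0,0,0],1],
  [[0.9,0,-3.5],[0,0,0],1],
  [[0.9,0,-3.5],[0,0,0],1],
  [[0.9,0,-3.5],[0,0,0],1],
  [[0.9,0,-3.5],[0,0,0],1],
  [[0.9,0,-3.5],[0,0,0],1],
])

```text
time_s: 13.42
tcp_pos: [0.5401, -0.0754, 0.2452]
ee_rot: [-1.57, 0.039, -0.04]
force: [0.1, -0.1, -0.6]
width: 0.0086
```

>>> apply_moves([
  [[0.9,0,-3.5],[0,0,0],1],
  [[0.9,0,-3.5],[0,0,0],1],
  [[0.9,0,-3.5],[0,0,0],1],
  [[0.9,0,-3.5],[0,0,0],1],
  [[0.9,0,-3.5],[0,0,0],1],
  [[0.56,0,-2.9],[0,0,0],1],
  [[0,0,0],[0,0,0],1],
  [[0,0,0],[0,0,0],1],
  [[0,0,0],[0,0,0],1],
  [[0,0,0],[0,0,0],1],
])

```text
time_s: 14.25
tcp_pos: [0.5806, -0.278, 0.2447]
ee_rot: [-1.569, 0.038, -0.038]
force: [-0.9, 0.5, -0.1]
width: 0.0088
```

Run:
```python
from h import *
go([.5803,-.2798,.245],87.1)
s=monitor.sense();p,d=optics.capture('wrist');save(p,'w4')
C=cam('wrist',s);np.savez('w4c',K=C[0],k=C[1],R=C[2],t=C[3])
for b in finder.boxes_of('wrist','tag')[:3]: print(round(b['conf'],2),np.round(b['centre'],4))
print(proj(C,[[.628,-.2822,.052],[.5326,-.2773,.052],[.5803,-.2798,.064],[.58,-.2364,.102]]).round())
```

```text
t 14.25 p [ 0.5806 -0.278   0.2447] zyaw 87.22 y-axis [ 0.     0.001 -1.   ] w 0.0088 F [-0.9  0.5 -0.1] q [ 0.24  0.43  0.21  1.6  -0.1   1.12  2.  ]
shift cm (tool, current) [-0.02 -0.03 -0.18]
  turn to -92.9 [ 0.000e+00 -1.799e+02  1.000e-01] shift in target frame [ 0.02 -0.03  0.18]
  turn to 87.1 [-0.1  0.1  0. ] shift in target frame [-0.02 -0.03 -0.18]
  turn to 267.1 [ 0.000e+00 -1.799e+02  1.000e-01] shift in target frame [ 0.02 -0.03  0.18]
0.57 [ 0.5367 -0.2879  0.0559]
[[254. 210.]
 [254. 141.]
 [254. 179.]
 [290. 184.]]
```

View pics/w4.png

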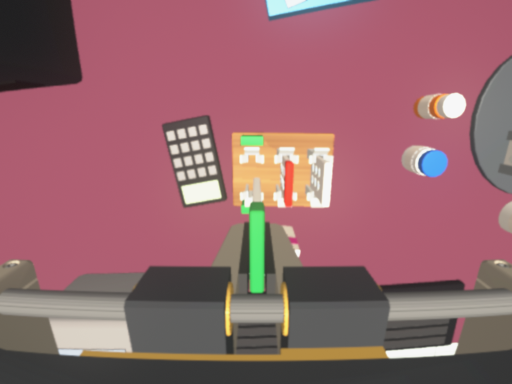

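```bash
cat > m.py <<'E'
from seg import *
import sys
n=sys.argv[1];z=np.load(n+'c.npz');C=(z['K'],float(z['k']),z['R'],z['t']);s=monitor.sense()
rois=eval(sys.argv[2]);o=segs(f'pics/{n}.png',C,rois)
E
python3 m.py w4 "[('flagN','green',.052,(236,268,134,149)),('flagF','green',.052,(238,250,200,216)),('red','red',.102,(280,297,155,210)),('held','green',.2447+.0267,(244,270,200,296))]"
```

```text
flagN 198 c [ 0.5307 -0.2804] mean [ 0.5307 -0.2803] size mm [27.6 10.4] yaw 87.2
flagF 75 c [ 0.624  -0.2943] mean [ 0.6257 -0.2947] size mm [11.3 20.5] yaw -3.6
red 13 c [ 0.5753 -0.2418] mean [ 0.5728 -0.2412] size mm [ 3.3 43.4] yaw -7.3
held 1491 c [ 0.5773 -0.2762] mean [ 0.5755 -0.2763] size mm [58.8 11.4] yaw 0.6
```

>>> apply_moves([
  [[-0.05,2,-0.3],[0,0,0],1],
  [[0,3,0],[0,0,0],1],
  [[0,3,0],[0,0,0],1],
  [[0,1.5,0],[0,0,0],1],
  [[0,0,0],[0,0,0],1],
  [[0,0,0],[0,0,0],1],
  [[0,0,0],[0,0,0],1],
  [[0,0,0],[0,0,0],1],
  [[0,0,0],[0,0,0],1],
  [[0,0,0],[0,0,0],1],
])

```text
time_s: 15.18
tcp_pos: [0.5803, -0.2831, 0.1509]
ee_rot: [-1.571, 0.038, -0.041]
force: [0.2, -0.3, -0.1]
width: 0.0088
```

Run:
```python
from h import *
go([.5803,-.281,.15],87.1)
s=monitor.sense();p,d=optics.capture('wrist');save(p,'w5')
C=cam('wrist',s);np.savez('w5c',K=C[0],k=C[1],R=C[2],t=C[3])
q=cv2.imread('pics/w5.png')[60:330,120:400];cv2.imwrite('pics/w5z.png',cv2.resize(q,None,fx=2.2,fy=2.2,interpolation=cv2.INTER_CUBIC))
p,d=optics.capture('top');save(p,'t5');
p,d=optics.capture('side');save(p,'s5');
q=cv2.imread('pics/s5.png')[170:300,260:380];cv2.imwrite('pics/s5z.png',cv2.resize(q,None,fx=4.5,fy=4.5,interpolation=cv2.INTER_CUBIC))
```

```text
t 15.18 p [ 0.5803 -0.2831  0.1509] zyaw 87.09 y-axis [ 0.002 -0.001 -1.   ] w 0.0088 F [ 0.2 -0.3 -0.1] q [ 0.26  0.53  0.2   1.68 -0.12  0.94  2.02]
shift cm (tool, current) [-0.01  0.09  0.21]
  turn to -92.9 [-2.0e-01  1.8e+02  1.0e-01] shift in target frame [ 0.01  0.09 -0.21]
  turn to 87.1 [ 0.  -0.   0.1] shift in target frame [-0.01  0.09  0.21]
  turn to 267.1 [-2.0e-01  1.8e+02  1.0e-01] shift in target frame [ 0.01  0.09 -0.21]
```

View pics/w5z.png

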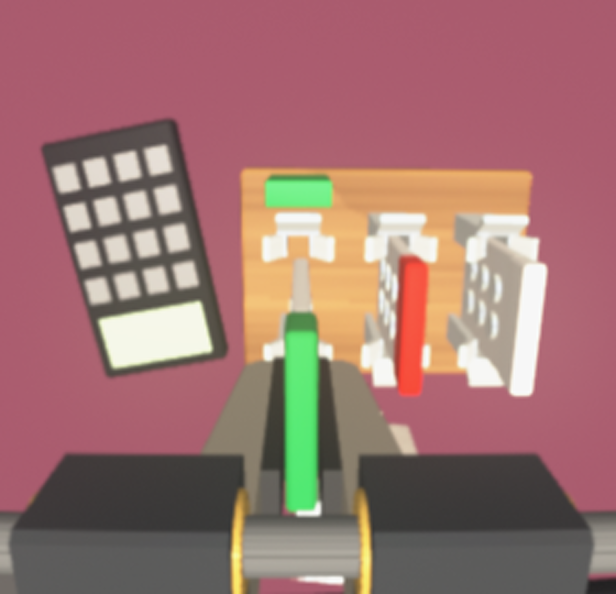

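```bash
python3 m.py w5 "[('flagTop','green',.052,(236,276,140,155)),('held','green',.1509+.0267,(244,270,210,296)),('red','red',.102,(298,316,175,242))]"
python3 - <<'E'
import cv2,numpy as np
p=cv2.imread('pics/w5.png')
for r in (165,170,174,180,186,190,194,198): print(r,p[r,238:278].max(1).tolist())
E
```

```text
flagTop 410 c [ 0.53   -0.2801] mean [ 0.5301 -0.2802] size mm [28.5 12.6] yaw 87.1
held 1304 c [ 0.5789 -0.2814] mean [ 0.5773 -0.2814] size mm [ 9.7 53.2] yaw -2.4
red 208 c [ 0.5799 -0.2389] mean [ 0.5899 -0.2403] size mm [ 7.8 51.1] yaw -3.1
165 [240, 240, 240, 240, 240, 239, 239, 239, 239, 240, 241, 241, 240, 240, 240, 240, 240, 240, 239, 240, 240, 240, 239, 240, 240, 240, 239, 239, 239, 239, 240, 240, 240, 240, 240, 240, 240, 240, 240, 240]
170 [238, 243, 247, 247, 245, 243, 243, 242, 242, 242, 243, 241, 219, 229, 236, 236, 236, 236, 236, 236, 236, 234, 233, 241, 243, 244, 244, 244, 244, 244, 245, 247, 247, 245, 239, 235, 235, 235, 235, 235]
174 [236, 243, 247, 247, 245, 243, 243, 243, 243, 243, 244, 244, 239, 235, 235, 236, 236, 236, 236, 236, 236, 236, 238, 242, 244, 244, 244, 244, 244, 244, 245, 247, 247, 245, 240, 237, 237, 237, 237, 237]
180 [239, 239, 239, 238, 237, 236, 236, 236, 236, 236, 236, 236, 236, 236, 232, 217, 211, 213, 215, 215, 215, 213, 218, 228, 231, 230, 231, 231, 231, 231, 231, 231, 231, 231, 231, 231, 231, 231, 231, 231]
186 [238, 238, 238, 238, 238, 238, 238, 238, 238, 238, 238, 238, 238, 238, 233, 217, 212, 214, 215, 216, 215, 213, 219, 233, 237, 237, 237, 237, 237, 237, 236, 237, 237, 236, 236, 236, 237, 236, 236, 236]
190 [239, 239, 238, 239, 239, 239, 239, 239, 239, 239, 239, 239, 238, 236, 226, 214, 213, 216, 216, 216, 215, 213, 219, 234, 238, 238, 238, 238, 238, 238, 238, 238, 238, 238, 238, 238, 238, 238, 238, 238]
194 [242, 242, 241, 241, 240, 239, 239, 239, 239, 239, 239, 239, 239, 236, 221, 212, 214, 215, 216, 216, 216, 215, 215, 224, 236, 239, 239, 239, 239, 239, 239, 239, 240, 240, 240, 240, 239, 240, 239, 240]
198 [243, 243, 243, 243, 243, 243, 243, 243, 243, 243, 243, 243, 243, 243, 230, 215, 214, 215, 216, 216, 216, 215, 217, 231, 241, 243, 243, 243, 243, 243, 243, 243, 243, 243, 243, 243, 243, 243, 243, 243]
```

View pics/s5z.png

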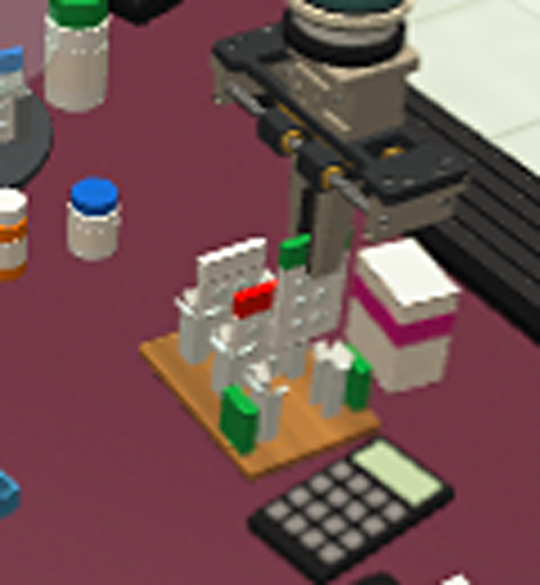

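Run:
```python
from h import *
z=np.load('w5c.npz');C=(z['K'],float(z['k']),z['R'],z['t'])
print('slot end',onz(C,[[255.3,172]],.064),'card bottom end',onz(C,[[256.5,180]],.0879))
u=np.array([np.cos(np.radians(-2.9)),np.sin(np.radians(-2.9))]);n=np.array([-u[1],u[0]])
for X,zz in(([255.3,172],.064),([256.5,180],.0879),([256.5,190],.11)):
    P=onz(C,[X],zz)[0,:2];print('along/across from TCP',((P-[.5803,-.2831])@u).round(4),((P-[.5803,-.2831])@n).round(4))
P=np.array([.53,-.2801]);print('flag',(P-[.5803,-.2831])@u,(P-[.5803,-.2831])@n)
P=np.array([.5789,-.2814]);print('held',(P-[.5803,-.2831])@u,(P-[.5803,-.2831])@n)
```

```text
slot end [[ 0.55295329 -0.28138091  0.064     ]] card bottom end [[ 0.55546131 -0.28034213  0.0879    ]]
along/across from TCP -0.0274 0.0003
along/across from TCP -0.0249 0.0015
along/across from TCP -0.0217 0.0015
flag -0.05038736248659472 0.0004513331856938814
held -0.001484215098188343 0.0016269927911057493
```

The card is 1.2 mm off the slot line in the wrist view, and about 1.4 mm along it. I'll correct both and lower with a force check.

>>> apply_moves([
  [[-0.12,0,-0.12],[0,0,0],1],
  [[0,0.7,0],[0,0,0],1],
  [[0,0.7,0],[0,0,0],1],
  [[0,0.7,0],[0,0,0],1],
  [[0,0.6,0],[0,0,0],1],
  [[0,0.6,0],[0,0,0],1],
  [[0,0.6,0],[0,0,0],1],
  [[0,0.5,0],[0,0,0],1],
  [[0,0,0],[0,0,0],1],
  [[0,0,0],[0,0,0],1],
])

```text
time_s: 16.17
tcp_pos: [0.5783, -0.284, 0.1052]
ee_rot: [-1.57, 0.04, -0.039]
force: [0.5, 0.3, 0.0]
width: 0.0087
```

```bash
python3 -c "
from h import *
go([.5793,-.2842,.0753],87.1);print(monitor.sense()['moment'])"
```

```text
t 16.17 p [ 0.5783 -0.284   0.1052] zyaw 87.09 y-axis [-0.001  0.    -1.   ] w 0.0087 F [0.5 0.3 0. ] q [ 0.27  0.58  0.19  1.71 -0.13  0.86  2.03]
shift cm (tool, current) [ 0.1   2.99 -0.02]
  turn to -92.9 [ 1.0e-01  1.8e+02 -0.0e+00] shift in target frame [-0.1   2.99  0.02]
  turn to 87.1 [-0. -0. -0.] shift in target frame [ 0.1   2.99 -0.02]
  turn to 267.1 [ 1.0e-01  1.8e+02 -0.0e+00] shift in target frame [-0.1   2.99  0.02]
[4.10427317e-02 3.31942819e-05 2.66923378e-02]
```

>>> apply_moves([
  [[0,0.6,0],[0,0,0],1],
  [[0,0.6,0],[0,0,0],1],
  [[0,0.6,0],[0,0,0],1],
  [[0,0.5,0],[0,0,0],1],
  [[0,0.3,0],[0,0,0],1],
  [[0,0.2,0],[0,0,0],1],
  [[0,0.1,0],[0,0,0],1],
  [[0,0,0],[0,0,0],1],
  [[0,0,0],[0,0,0],1],
  [[0,0,0],[0,0,0],1],
])

```text
time_s: 17.0
tcp_pos: [0.5787, -0.2841, 0.0769]
ee_rot: [-1.571, 0.04, -0.04]
force: [0.9, 1.1, -0.2]
width: 0.0087
```

```bash
python3 -c "
from h import *
go([.5793,-.2842,.0753],87.1);print(monitor.sense()['moment'])"
```

```text
t 17.0 p [ 0.5787 -0.2841  0.0769] zyaw 87.08 y-axis [ 0.001 -0.    -1.   ] w 0.0087 F [ 0.9  1.1 -0.2] q [ 0.28  0.62  0.18  1.72 -0.14  0.81  2.04]
shift cm (tool, current) [ 0.06  0.16 -0.  ]
  turn to -92.9 [-1.0e-01  1.8e+02  0.0e+00] shift in target frame [-0.06  0.16  0.  ]
  turn to 87.1 [ 0. -0.  0.] shift in target frame [ 0.06  0.16 -0.  ]
  turn to 267.1 [-1.0e-01  1.8e+02  0.0e+00] shift in target frame [-0.06  0.16  0.  ]
[ 0.1142479   0.02316263 -0.01524439]
```

>>> apply_moves([
  [[0,0.1,0],[0,0,0],1],
  [[0,0.1,0],[0,0,0],1],
  [[0,0.05,0],[0,0,0],1],
  [[0,0,0],[0,0,0],1],
  [[0,0,0],[0,0,0],1],
  [[0,0,0],[0,0,0],1],
  [[0,0,0],[0,0,0],1],
  [[0,0,0],[0,0,0],1],
  [[0,0,0],[0,0,0],1],
  [[0,0,0],[0,0,0],1],
])

```text
time_s: 17.83
tcp_pos: [0.5788, -0.2843, 0.0754]
ee_rot: [-1.571, 0.039, -0.041]
force: [-1.2, 1.3, 6.4]
width: 0.0089
```

```bash
python3 -c "
from h import *
go([.5793,-.2842,.0753],87.1);print(monitor.sense()['moment'])"
```

```text
t 17.83 p [ 0.5788 -0.2843  0.0754] zyaw 87.08 y-axis [ 0.001 -0.    -1.   ] w 0.0089 F [-1.2  1.3  6.4] q [ 0.28  0.62  0.18  1.72 -0.14  0.81  2.04]
shift cm (tool, current) [0.05 0.01 0.01]
  turn to -92.9 [-1.0e-01  1.8e+02  0.0e+00] shift in target frame [-0.05  0.01 -0.01]
  turn to 87.1 [ 0.  -0.   0.1] shift in target frame [0.05 0.01 0.01]
  turn to 267.1 [-1.0e-01  1.8e+02  0.0e+00] shift in target frame [-0.05  0.01 -0.01]
[ 0.23829237  0.48140581 -0.0267537 ]
```

Floor contact at 6.4 N, at exactly the expected height. Releasing and backing straight up.

>>> apply_moves([
  [[0,0,0],[0,0,0],0.72],
  [[0,0,0],[0,0,0],0.72],
  [[0,0,0],[0,0,0],0.72],
  [[0,0,0],[0,0,0],0.72],
  [[0,0,0],[0,0,0],0.72],
  [[0,-0.5,0],[0,0,0],0.72],
  [[0,-1,0],[0,0,0],0.72],
  [[0,-2,0],[0,0,0],0.72],
  [[0,-3,0],[0,0,0],0.72],
  [[0,-3,0],[0,0,0],0.72],
])

```text
time_s: 18.67
tcp_pos: [0.578, -0.2839, 0.1704]
ee_rot: [-1.57, 0.041, -0.039]
force: [0.6, 0.5, -0.0]
width: 0.0257
```

>>> apply_moves([
  [[0,-3,0],[0,0,0],0.72],
  [[0,-3,0],[0,0,0],0.72],
  [[0,0,0],[0,0,0],0.72],
  [[0,0,0],[0,0,0],0.72],
  [[0,0,0],[0,0,0],0.72],
  [[0,0,0],[0,0,0],0.72],
  [[0,0,0],[0,0,0],0.72],
  [[0,0,0],[0,0,0],0.72],
  [[0,0,0],[0,0,0],0.72],
  [[0,0,0],[0,0,0],0.72],
])

```text
time_s: 19.5
tcp_pos: [0.5783, -0.284, 0.2285]
ee_rot: [-1.57, 0.041, -0.039]
force: [-0.4, 0.4, -0.1]
width: 0.0257
```

Run:
```python
from h import *
go([.5793,-.2842,.23],87.1)
p,d=optics.capture('wrist');save(p,'w6');q,d=optics.capture('side');save(q,'s6')
a=cv2.imread('pics/w6.png')[60:330,120:400];b=cv2.imread('pics/s6.png')[110:300,200:400]
H=560
cv2.imwrite('pics/fin.png',np.hstack([cv2.resize(a,(390,400),interpolation=cv2.INTER_CUBIC),cv2.resize(b,(410,400),interpolation=cv2.INTER_CUBIC)]))
```

```text
t 19.5 p [ 0.5783 -0.284   0.2285] zyaw 87.08 y-axis [-0.001  0.    -1.   ] w 0.0257 F [-0.4  0.4 -0.1] q [ 0.25  0.45  0.21  1.62 -0.1   1.09  2.01]
shift cm (tool, current) [ 0.11 -0.15 -0.02]
  turn to -92.9 [ 1.0e-01  1.8e+02 -0.0e+00] shift in target frame [-0.11 -0.15  0.02]
  turn to 87.1 [-0.  -0.  -0.1] shift in target frame [ 0.11 -0.15 -0.02]
  turn to 267.1 [ 1.0e-01  1.8e+02 -0.0e+00] shift in target frame [-0.11 -0.15  0.02]
```

View pics/fin.png

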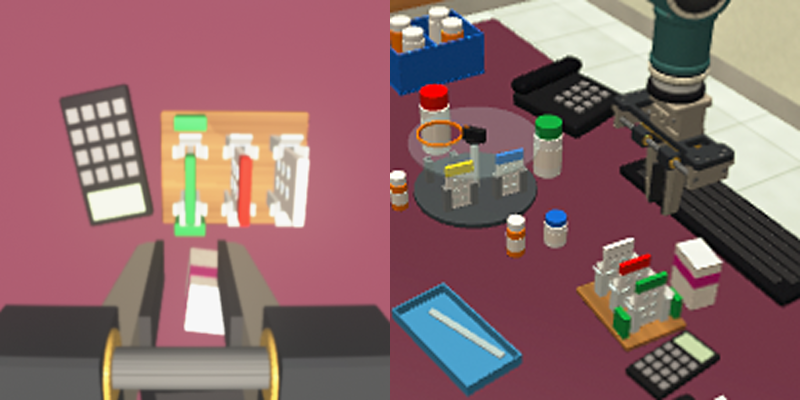

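The green card stands upright in the flagged slot, at (190,190) in the left panel and (652,295) in the right. Its top looks level with the red card, and nothing else has moved.

```bash
python3 -c "
from h import *
print(robot.sign_off())"
```

```text
the job is handed in; nothing more can be done
None
```

The green-headed card is standing upright in the rack slot with the green end flags, and I handed the job in at about 20 s of the 72 s allowed.

- **Cap:** I pinched the black knob of the larger carousel and turned the cap about 134° anticlockwise. The orange-rimmed opening then sat over the green card, within 0.5° by the wrist camera. The carousel axis used for that came from an earlier view.
- **Card:** I gripped the card by its header, lifted it straight up through the opening and carried it to the rack. It went into the slot with no side load. It touched the floor with 6.4 N at the height where a fully seated card should be.
- **Last checks:** The final wrist and side pictures show the card upright and level with the red card beside it. The other cards, bottles, carton and calculator look undisturbed, and the gripper is clear and touching nothing. I checked these by eye, not by measuring every object again.
- **Disagreement:** The top camera and the wrist camera put the slot about 2–3 mm apart. I positioned the card by what the wrist camera saw of the card against the slot, and it went in cleanly.

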